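# Stand the carton on edge in the tray

## Task

Stand the flat blue carton upright on one of its long narrow sides, flat on the floor of the empty front compartment of the grey tray, parallel to the yellow carton behind it. The small 45-degree rest is there to lean it on, so that you can take it again by its thickness. Leave the yellow carton standing where it is, and do not disturb the bearing, the nut and the piston.

Things in the scene. Friction and masses are not known exactly. Their poses are not given: they have to be found in the camera images.
- carton_centre (a point): Centre of the plain blue carton, a loose closed box 55 x 85 x 35 mm (its own x, y, z), about 0.1 kg. It starts lying flat on the worktop, z up, this point 17.5 mm high. Standing as wanted, its x axis is vertical (either way) and this point is 27.5 mm above the tray floor.
- tray: Low grey sheet-steel tray fixed to the worktop, 200 mm long (its x) and 121 mm wide (its y). Origin: centre of its underside; z up. Floor and rims are 3 mm thick, rim tops 12 mm above the worktop. A divider as high as the rims splits it at x = +12 to +15 mm; the yellow carton stands in the rear compartment (+x).
- bay (a point): Centre of the floor of the empty front compartment, 3 mm above the worktop and 42.5 mm to -x of the tray's origin; same axes as the tray. The compartment is 109 mm along x and 115 mm along y inside. The carton is to stand in it with its 85 mm length along y and its thickness along x.
- rest: Small rest fixed to the worktop: green base plate 75 x 84 x 5 mm with two steel ribs 12 mm wide, centred at y = -32 and +32 mm, 52 mm of open space between them. Each rib has a bed rising at 45 degrees towards the rest's +x and, at its lower end, a 10 mm toe at right angles to it, pointing up and to -x. Origin: centre of the underside; z up; highest point 55 mm.
- rest_corner (a point): Point midway between the ribs on the line where beds and toes meet, 30 mm above the worktop, 12 mm to -x of the rest's origin; same axes as the rest. The beds reach 34.5 mm up the slope from here: the carton laid on them, a long side against the toes, overhangs the upper end by about 20 mm and stays there by itself.
- yellow_carton: Loose yellow carton 42 x 60 x 90 mm (x, y, z) standing on end in the rear compartment of the tray. Origin: centre of its underside; it starts parallel with the tray.
- bearing: Loose ball bearing lying flat, 47 mm across, 14 mm high; origin at the centre of its underside. To be left alone.
- lock_nut: Loose steel nut lying flat, 36 x 41 mm, 16 mm high; origin at the centre of its underside. To be left alone.
- piston: Loose small piston standing on the worktop, 55 mm across, 48 mm high; origin at the centre of its underside. To be left alone.

How it is judged:
At the end, for the whole second after the job is handed in: Blue carton on a long 85 x 35 mm side on the floor of the tray's front compartment, upright within 0.1 rad, its length within 0.25 rad of the tray's y; yellow carton standing within 20 mm of its start; bearing, nut and piston within 30 mm of theirs (angle between the x axis of carton_centre and the z axis of tray, either way round below 0.1 rad and angle between the z axis of carton_centre and the x axis of tray, either way round below 0.25 rad and x of carton_centre in the frame of tray between -0.082 and -0.003 m and y of carton_centre in the frame of tray between -0.018 and 0.018 m and z of carton_centre in the frame of tray between 0.027 and 0.034 m and distance of yellow_carton from where it was at the start of the episode below 0.02 m and angle between yellow_carton's own z axis and vertical below 0.1 rad and distance of each of bearing, lock_nut, piston from where it was at the start of the episode below 0.03 m); the robot touches nothing.
It fails at once if the yellow carton is tipped or pushed away (angle between yellow_carton's own z axis and vertical above 0.4 rad or distance of yellow_carton from where it was at the start of the episode above 0.05 m).
It fails at once if the bearing, nut or piston is knocked away (distance of any of bearing, lock_nut, piston from where it was at the start of the episode above 0.05 m).
It also fails if it takes over 58 s, if anything falls off the work surface, if the arm or the gripper's body presses on something with over 40 N, if the wrist force passes 120 N, or if a joint passes its speed limit or range.

## Robot

A 6-joint arm with a two-finger parallel gripper is mounted at the origin on a cart in front of the work surface, level with it; the furniture and walls round the work are solid. World frame = base frame: x ahead of the robot, y to its left, z up, the work surface at z = 0. Lengths are in m, angles in rad, forces in N, time in s.
With the tool pointing down it reaches from about 0.375 to 0.975 m from the base axis. Payload 3.8 kg.
Tool frame: the origin (TCP) lies midway between the tips of the shut fingers; the grasp point (between the pads) lies 19 mm behind it; z points along the fingers, y is the line along which they close (so a half turn about z gives the same grasp; the last joint's range is limited). The gripper opens to 85 mm and grips with 20 to 120 N. Pads are 22 mm wide; open, the fingers measure 114 mm over their backs; the gripper's body (76 mm by 85 mm) begins 54 mm behind the grasp point. The pads swing forward as they close: fully open they stand 13 mm farther back than shut.
Start: joints at [1.226, 0.264, 1.604, -0, 1.274, -0.037], TCP at [0.204, 0.643, 0.231] pointing down, gripper open.
Joint ranges: [-2.63, 2.63], [-0.94, 2.18], [0.31, 2.57], [-1.31, 4.45], [0, 2.66], [-2.55, 2.55]. Speed limits (rad/s): [2.57, 2.57, 3.14, 3.14, 3.14, 3.14].

## Interface

Orientations are given as a unit quaternion [x, y, z, w].
In Python, from workcell import robot, eyes, hand_in gives the robot as it stands.
- The arm moves only by the tool step_arm, never from a script. Its argument "deltas" is a list of rows, each a list of 3 entries, a list of its own where there are three numbers: the finger opening in mm, from 0 to 85.4, then the shift along the tool's x, y, z each as a share of 2.5 cm, from -1 to 1, then the turn, a rotation vector about the tool's x, y, z each as a share of 0.12 rad, from -1 to 1. In form: [[gripper, [dx, dy, dz], [wx, wy, wz]], ...]. A call has 1 to 12 rows; each row shifts and turns the commanded pose from where the row before left it, along the tool's axes as they then stand; what a row does not reach is not made up. A row lasts 1/10 s, in which the tool goes at most 50 mm and 8.59 degrees, less where a joint would pass 70% of its speed; a pose out of reach is approached as far as the arm can. A call with a number of a shift or a turn outside -1 to 1 is refused whole. A call with a gripper value outside its range is refused whole. The fingers move at their own pace and stop on an object; "squeeze" is the grip in N (left out, the last holds). Time passes only in rows, so rows that do not move let the fingers close. It gives the time, the measured TCP pose, the force, the opening and the grip force at its end, in the units of the state.
- robot.observe(): the state, without advancing time (a new reading comes with each control period).
- eyes.read_camera(name): name is "scene" or "side" or "wrist"; returns the picture (420x560x3 uint8, red, green, blue); there is no depth.
- eyes.calibration(name): a dict with "fx", "fy", "cx", "cy" (pixels), "R" (3x3) and "t" (3): a world point X has camera coordinates R X + t; the wrist camera has in their place "T_tool_cam" (4x4, takes a point from camera to tool coordinates, whose origin is the TCP and whose axes are the flange's). Camera axes: x right, y down, z forward; pixel columns grow to the right and rows downward; lengths in m; the calibration is good to about 2 mm. A picture is of the moment at which its call begins: read the wrist's pose just before it. calibration takes no time and is no camera call.
- hand_in(): hands the job in; it is judged then, once.
The state is a dict: "time_s": time; "joint_pos": joint angles; "qvel": joint speeds; "effort": joint torques, N m; "position": TCP position; "eef_rot": TCP orientation; "ft_force": force on the tool from outside, world axes, zero at the start; "wrist_torque": the same for the moment, N m; "gripper_width": finger opening in m; "gripper_force": force on a finger pad.
Only numpy, scipy, OpenCV 4.12 (cv2) and the standard library are available. Lean on these libraries where they do the work, as an engineer would, in place of code of your own. Each camera call takes 0.05 s, during which the arm holds its last target. There are 200 camera calls.

## Working session

There is one attempt and no reset: what is moved stays moved. The work goes in short steps, Python scripts to look and compute and a tool call to move; the robot and the scene stay as the last step left them, time stands still between calls to the robot, and variables do not carry over. Pictures are saved under pics/ and viewed, at most 10 in all, crops included, and the job is handed in when it is done.

Besides the shell and the picture viewer there is one more tool, called after "Request:" as name(argument=value, ...) on one line, values as JSON. step_arm: Moves the arm, as the interface text tells. Shift numbers are shares of 2.5 cm and turn numbers shares of 0.12 rad, none past 1 either way. Its arguments: {"type":"object","properties":{"deltas":{"type":"array"},"squeeze":{"type":"number"}},"required":["deltas"]}

```bash
mkdir -p pics
python3 - <<'E'
from workcell import robot, eyes
import cv2,numpy as np
s=robot.observe(); print(s['time_s'],s['position'],s['eef_rot'])
ims=[]
for n in ("scene","side"):
    im=eyes.read_camera(n); cv2.imwrite(f"pics/{n}0.png",im[:,:,::-1]); 
    c=eyes.calibration(n); print(n,c['fx'],c['cx'],c['cy'],(-np.array(c['R']).T@c['t']).round(3),np.array(c['R']).round(3).tolist())
im=eyes.read_camera("wrist");cv2.imwrite("pics/wrist0.png",im[:,:,::-1]);print(eyes.calibration("wrist"))
E
```

```text
0.0 [0.20427276 0.64258567 0.2299352 ] [ 1.53322638e-01  9.88175552e-01 -1.09474907e-03 -2.19084330e-04]
scene 399.5029339109437 273.4899778962312 210.69528076386814 [-0.267 -0.525  0.558] [[0.55, -0.835, 0.022], [-0.374, -0.269, -0.888], [0.747, 0.48, -0.46]]
side 442.9017937492903 278.8617648625837 210.96420279051975 [ 0.11  -0.915  1.001] [[0.895, -0.446, -0.004], [-0.314, -0.624, -0.715], [0.316, 0.641, -0.699]]
{'fx': 347.00332874220686, 'fy': 347.00332874220686, 'cx': 276.5548174306158, 'cy': 204.5201751134696, 'T_tool_cam': array([[-2.56140889e-04, -9.46359937e-01, -3.23114229e-01,
         8.31229043e-02],
       [ 9.99999967e-01, -2.40393566e-04, -8.86437013e-05,
        -4.37464574e-04],
       [ 6.21426586e-06, -3.23114241e-01,  9.46359967e-01,
        -1.43255453e-01],
       [ 0.00000000e+00,  0.00000000e+00,  0.00000000e+00,
         1.00000000e+00]])}
```

View pics/scene0.png

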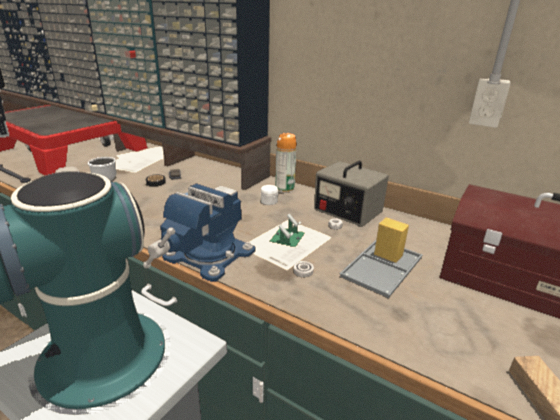

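View pics/side0.png

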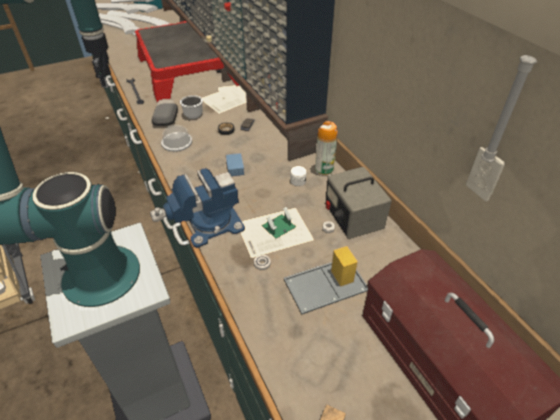

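The scene view shows the rest at about (287,238), the bearing at (303,268), the nut at (336,223), the piston at (270,190), and the tray at (382,265) with the yellow carton at (392,240). The side view shows the blue carton at (235,163), just behind the vise.

```bash
cat > h.py <<'E'
from workcell import robot, eyes
import cv2,numpy as np
from scipy.spatial.transform import Rotation as Ro
def cam(n,s=None):
    c=eyes.calibration(n)
    K=np.array([[c['fx'],0,c['cx']],[0,c['fy'],c['cy']],[0,0,1]])
    if n=='wrist':
        T=np.eye(4);T[:3,:3]=Ro.from_quat(s['eef_rot']).as_matrix();T[:3,3]=s['position']
        T=np.linalg.inv(T@np.array(c['T_tool_cam'])); return K,T[:3,:3],T[:3,3]
    return K,np.array(c['R']),np.array(c['t'])
def ray(C,p,z):
    K,R,t=C; o=-R.T@t; out=[]
    for q in np.atleast_2d(p):
        d=R.T@np.linalg.solve(K,[q[0],q[1],1]); out.append(o+d*(z-o[2])/d[2])
    return np.array(out)
def proj(C,X):
    K,R,t=C; x=(K@(R@np.atleast_2d(X).T+t[:,None])); return (x[:2]/x[2]).T
def blob(im,lo,hi,roi=None):
    h=cv2.cvtColor(im,cv2.COLOR_RGB2HSV); m=cv2.inRange(h,np.array(lo),np.array(hi))
    if roi: k=np.zeros_like(m);k[roi[1]:roi[3],roi[0]:roi[2]]=255;m&=k
    cs,_=cv2.findContours(m,cv2.RETR_EXTERNAL,cv2.CHAIN_APPROX_NONE)
    return sorted(cs,key=cv2.contourArea)[::-1]
E
python3 - <<'E'
import cv2,numpy as np
a=cv2.imread('pics/wrist0.png'); b=cv2.imread('pics/side0.png')[140:320,150:380]; c=cv2.imread('pics/scene0.png')[170:300,230:430]
b=cv2.resize(b,None,fx=3.2,fy=3.2,interpolation=2); c=cv2.resize(c,None,fx=4,fy=4,interpolation=2)
cv2.imwrite('pics/b.png',b);cv2.imwrite('pics/c.png',c)
E
```

```text
(no output)
```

View pics/wrist0.png

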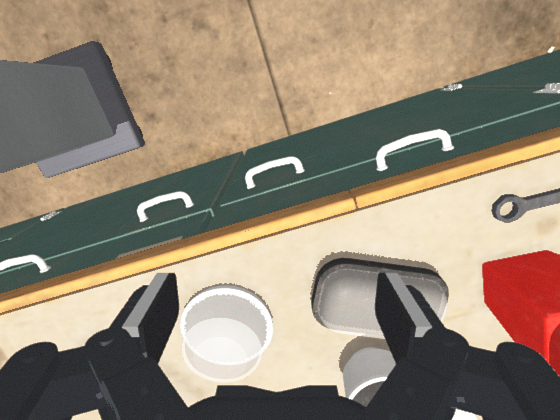

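View pics/b.png

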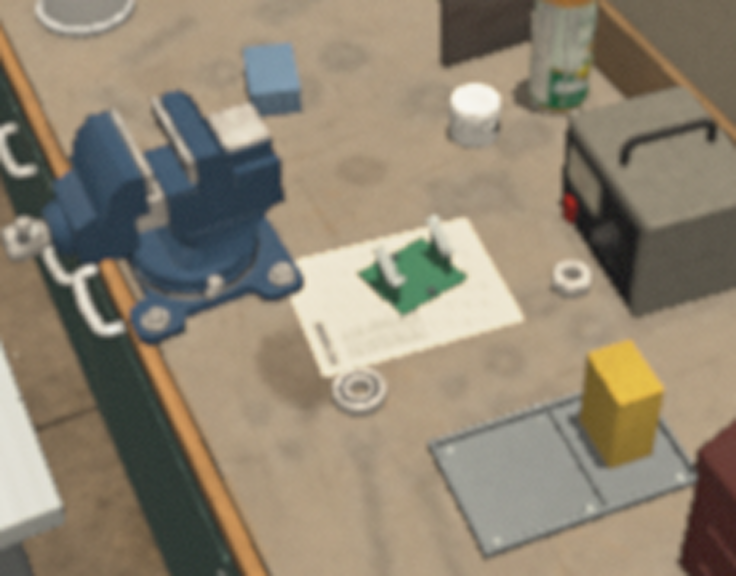

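View pics/c.png

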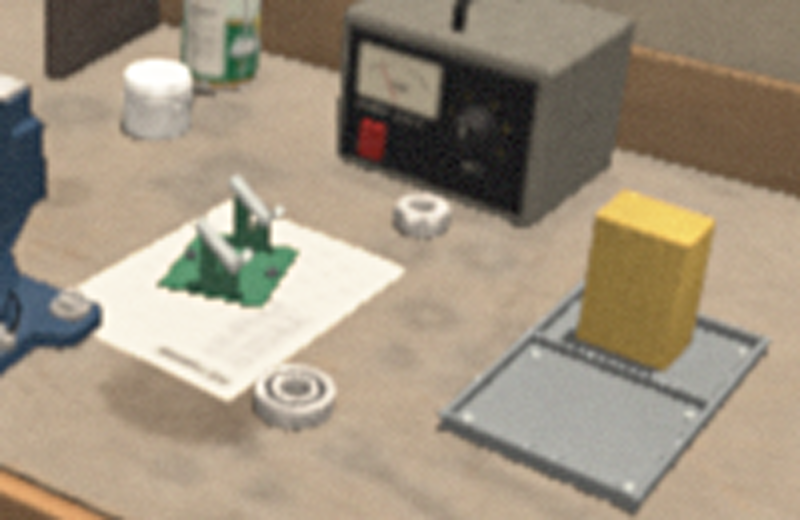

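The side crop shows the blue top face with corners at about (245,45),(292,42),(300,93),(255,97), the green plate at (360,272),(430,240),(467,275),(405,313), and the tray corners at (432,442),(487,555),(695,480). The scene crop shows the tray rim at (442,425),(635,505),(768,342), with the rest's beds rising up and to the left.

```bash
cat > m.py <<'E'
from h import *
S=cam('side');C=cam('scene')
sd=cv2.imread('pics/side0.png')[:,:,::-1].copy();sc=cv2.imread('pics/scene0.png')[:,:,::-1].copy()
b=lambda p:np.array(p)/3.2+[150,140]
c=lambda p:np.array(p)/4+[230,170]
def rect(P):
    (cx,cy),(w,h),a=cv2.minAreaRect((P[:,:2]*1000).astype(np.float32)); print('  rect mm',round(cx,1),round(cy,1),round(w,1),round(h,1),round(a,1))
for n,P in (('blue top',ray(S,b([[245,45],[292,42],[300,93],[255,97]]),.035)),('green S',ray(S,b([[360,272],[430,240],[467,275],[405,313]]),.005)),
 ('green C',ray(C,c([[160,285],[298,250],[262,305]]),.005)),('tray S',ray(S,b([[432,442],[487,555],[695,480],[583,397]]),.012)),('tray C',ray(C,c([[442,425],[635,505],[768,342],[585,285]]),.012)),
 ('ribs top C',ray(C,c([[235,180],[200,222]]),.055)),('toes C',ray(C,c([[277,210],[245,255]]),.037)),('brg S,nut S',np.r_[ray(S,b([360,390]),.014),ray(S,b([572,272]),.016)]),('brgC nutC',np.r_[ray(C,c([295,385]),.014),ray(C,c([422,205]),.016)]),('piston top',np.r_[ray(S,b([477,100]),.048),ray(C,c([158,72]),.048)]),('yel top S',ray(S,b([[586,356],[628,342],[662,387],[617,400]]),.093)),('yel top C',ray(C,c([[598,208],[632,192],[713,218],[682,238]]),.093)),('vise', ray(S,b([[300,285],[285,190],[190,95],[270,150]]),.1))):
    print(n,(P[:,:2]*1000).round().tolist()); 
    if len(P)>3 and n!='vise':rect(P)
# mask blobs
k=[x for x in blob(sd,[95,60,90],[115,200,255],(220,145,250,185))][0]; print(cv2.boundingRect(k),cv2.contourArea(k))
k=blob(sd,[60,80,30],[90,255,255],(255,205,300,245))[0];print('green mask');rect(ray(S,k[:,0],.005))
E
python3 m.py
```

```text
blue top [[509.0, 318.0], [559.0, 300.0], [531.0, 212.0], [485.0, 227.0]]
  rect mm 520.1 265.0 95.0 52.7 72.4
green S [[487.0, -34.0], [568.0, -25.0], [578.0, -84.0], [502.0, -102.0]]
  rect mm 534.2 -58.9 80.9 69.6 12.8
green C [[480.0, -35.0], [573.0, -87.0], [498.0, -103.0]]
tray S [[454.0, -253.0], [442.0, -373.0], [634.0, -387.0], [597.0, -269.0]]
  rect mm 544.0 -322.2 121.1 192.4 84.5
tray C [[439.0, -256.0], [433.0, -370.0], [634.0, -386.0], [632.0, -268.0]]
  rect mm 536.2 -321.1 117.4 203.1 86.3
ribs top C [[553.0, -46.0], [491.0, -58.0]]
toes C [[562.0, -75.0], [499.0, -88.0]]
brg S,nut S [[422.0, -174.0], [665.0, -135.0]]
brgC nutC [[422.0, -170.0], [662.0, -137.0]]
piston top [[688.0, 101.0], [682.0, 103.0]]
yel top S [[582.0, -285.0], [622.0, -288.0], [620.0, -342.0], [580.0, -337.0]]
  rect mm 601.0 -313.4 54.9 40.5 87.7
yel top C [[589.0, -281.0], [622.0, -291.0], [618.0, -342.0], [583.0, -335.0]]
  rect mm 603.6 -311.6 57.7 35.7 83.4
vise [[398.0, -109.0], [433.0, 10.0], [402.0, 183.0], [442.0, 69.0]]
(227, 155, 16, 20) 202.5
green mask
  rect mm 531.5 -58.3 76.5 64.9 11.2
```

Request:
step_arm(deltas=[[85,[-0.92,-0.59,0],[0,0,0]],[85,[-0.92,-0.59,0],[0,0,0]],[85,[-0.92,-0.59,0],[0,0,0]],[85,[-0.92,-0.59,0],[0,0,0]],[85,[-0.92,-0.59,0],[0,0,0]],[85,[-0.92,-0.59,0],[0,0,0]],[85,[-0.92,-0.59,0],[0,0,0]],[85,[-0.92,-0.59,0],[0,0,0]],[85,[-0.92,-0.59,0],[0,0,0]],[85,[-0.92,-0.59,0],[0,0,0]],[85,[-0.92,-0.59,0],[0,0,0]],[85,[-0.92,-0.59,0],[0,0,0]]])

```text
time_s: 1.35
position: [0.4143, 0.3899, 0.2309]
eef_rot: [0.153, 0.988, -0.0, -0.0]
ft_force: [-0.0, -0.0, 0.2]
gripper_width: 0.0848
gripper_force: 0.0
```

Request:
step_arm(deltas=[[85,[-0.92,-0.59,0],[0,0,0]],[85,[-0.92,-0.59,0],[0,0,0]],[85,[-0.92,-0.59,0],[0,0,0]],[85,[-0.92,-0.59,0],[0,0,0]],[85,[-0.92,-0.59,0],[0,0,0]],[85,[-0.92,-0.59,0],[0,0,0]],[85,[0,0,0],[0,0,1]],[85,[0,0,0],[0,0,1]],[85,[0,0,0],[0,0,1]],[85,[0,0,0],[0,0,1]],[85,[0,0,0],[0,0,1]],[85,[0,0,0],[0,0,1]]])

```text
time_s: 2.55
position: [0.5183, 0.2647, 0.2308]
eef_rot: [0.494, 0.87, -0.0, -0.0]
ft_force: [-0.5, -0.1, -0.3]
gripper_width: 0.0852
gripper_force: 0.0
```

Request:
step_arm(deltas=[[85,[0,0,0],[0,0,1]],[85,[0,0,0],[0,0,1]],[85,[0,0,0],[0,0,1]],[85,[0,0,0],[0,0,1]],[85,[0,0,0],[0,0,1]],[85,[0,0,0],[0,0,1]],[85,[0,0,0],[0,0,1]],[85,[0,0,0],[0,0,0]]])

```text
time_s: 3.35
position: [0.5183, 0.2647, 0.2309]
eef_rot: [0.804, 0.595, -0.0, -0.0]
ft_force: [-0.3, 0.3, 0.3]
gripper_width: 0.0854
gripper_force: 0.0
```

```bash
cat > w.py <<'E'
from h import *
import sys
s=robot.observe(); im=eyes.read_camera('wrist'); cv2.imwrite(sys.argv[1],im[:,:,::-1])
R=Ro.from_quat(s['eef_rot']).as_matrix(); print(s['time_s'],s['position'],R.round(3).tolist(),s['joint_pos'],s['gripper_width'])
C=cam('wrist',s)
for k in blob(im,[95,60,60],[118,220,255])[:3]:
    print(cv2.contourArea(k),cv2.boundingRect(k)); 
    for z in (.035,):
        P=ray(C,k[:,0],z)*1000; (c,wh,a)=cv2.minAreaRect(P[:,:2].astype(np.float32)); print(np.round(c,1),np.round(wh,1),a)
E
python3 w.py pics/w1.png
```

```text
3.35 [0.51833021 0.26471482 0.23087906] [[0.293, 0.956, -0.001], [0.956, -0.293, -0.0], [-0.0, -0.001, -1.0]] [4.29361936e-01 8.99377140e-02 1.80778488e+00 3.33908572e-05
 1.24463667e+00 7.26658025e-01] 0.08542637443482262
7584.0 (159, 282, 119, 125)
[376.3  79.8] [163.3 133.2] 89.77925109863281
4568.0 (247, 121, 57, 87)
[520.1 272.6] [87.2 53.9] 74.3634262084961
390.0 (0, 257, 20, 44)
[196.8 234.1] [56.5 20.7] 58.483463287353516
```

View pics/w1.png

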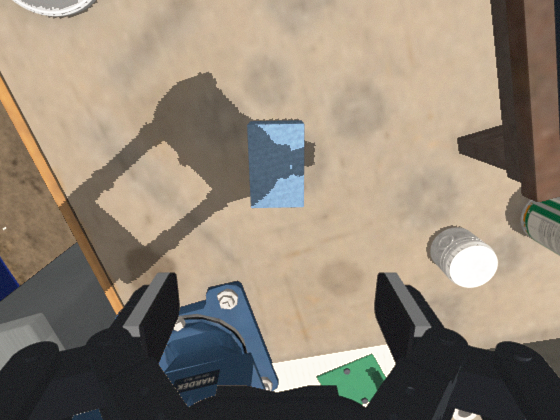

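The wrist view shows the carton's top face at (276,164), clear of the vise. It measures (520,273) mm with its length at 74.4°.

Request:
step_arm(deltas=[[85,[0.32,-0.02,0.9],[0,0,-0.2]],[85,[0,0,0.9],[0,0,0]],[85,[0,0,0.9],[0,0,0]],[85,[0,0,0.9],[0,0,0]],[85,[0,0,0.9],[0,0,0]],[85,[0,0,0.9],[0,0,0]],[85,[0,0,0.9],[0,0,0]],[85,[0,0,0.9],[0,0,0]],[85,[0,0,0.9],[0,0,0]],[85,[0,0,0.9],[0,0,0]],[85,[0,0,0],[0,0,0]]])

```text
time_s: 4.5
position: [0.5173, 0.2711, 0.0027]
eef_rot: [0.796, 0.605, -0.004, -0.001]
ft_force: [-0.3, -1.4, -0.4]
gripper_width: 0.0846
gripper_force: 0.0
```

Request:
step_arm(deltas=[[45,[0,0,0],[0,0,0]],[45,[0,0,0],[0,0,0]],[45,[0,0,0],[0,0,0]],[45,[0,0,0],[0,0,0]],[45,[0,0,0],[0,0,0]],[45,[0,0,0],[0,0,0]]], squeeze=50)

```text
time_s: 5.1
position: [0.5219, 0.2733, 0.0081]
eef_rot: [0.797, 0.604, 0.002, 0.0]
ft_force: [0.3, 0.3, 5.8]
gripper_width: 0.0542
gripper_force: 55.5
```

Request:
step_arm(deltas=[[45,[0,0,-0.2],[0,0,0]],[45,[0,0,-0.8],[0,0,0]],[45,[0,0,-1],[0,0,0]],[45,[0,0,-1],[0,0,0]],[45,[0,0,-1],[0,0,0]],[45,[0,0,-1],[0,0,0]],[45,[0,0,-1],[0,0,0]],[45,[0,0,-1],[0,0,0]],[45,[0,0,-1],[0,0,0]],[45,[0,0,-1],[0,0,0]],[45,[0,0,-1],[0,0,0]],[45,[0,0,0],[0,0,0]]])

```text
time_s: 6.3
position: [0.5223, 0.2735, 0.2606]
eef_rot: [0.797, 0.604, 0.004, 0.001]
ft_force: [-0.2, -0.3, -1.1]
gripper_width: 0.0541
gripper_force: 54.8
```

```bash
cat > plan.py <<'E'
from h import *
import sys
# rest frame: args
def rest(ox=.533,oy=-.059,ang=102):
    a=np.radians(ang); r=np.array([np.cos(a),np.sin(a),0]); z=np.array([0,0,1.]); y=np.cross(z,r)
    s=(r+z)/2**.5; n=(z-r)/2**.5; corner=np.array([ox,oy,0])-.012*r+.03*z
    return r,y,s,n,corner
def go(p,Rt,verbose=True):
    st=robot.observe(); R=Ro.from_quat(st['eef_rot']).as_matrix()
    rv=Ro.from_matrix(R.T@Rt).as_rotvec(); d=np.array(p)-st['position']
    print('t',st['time_s'],'pos',st['position'].round(4),'w',round(st['gripper_width'],4))
    print('shift now-axes /25mm',(R.T@d/.025).round(2),' target-axes',(Rt.T@d/.025).round(2),' turn/.12',(rv/.12).round(2),np.abs(rv).max().round(3))
def Rzy(z,y):
    z=z/np.linalg.norm(z);y=y/np.linalg.norm(y); return np.c_[np.cross(y,z),y,z]
E
python3 - <<'E'
from plan import *
im=eyes.read_camera('wrist'); cv2.imwrite('pics/w2.png',im[:,:,::-1])
s=robot.observe();C=cam('wrist',s)
k=blob(im,[95,60,60],[118,220,255]); print([(cv2.contourArea(x),cv2.boundingRect(x)) for x in k[:4]])
g=blob(im,[60,80,30],[90,255,255])
for x in g[:3]: print('green',cv2.contourArea(x),cv2.boundingRect(x))
r,y,sl,n,c=rest(); cen=c+.0275*sl+.0175*n
Rt=Rzy(-n,-sl); yaw=Rzy(np.array([0,0,-1.]),-r)
hi=cen.copy(); hi[2]=.26
print('yaw+move');go(hi,yaw)
print('tilt', (Ro.from_matrix(yaw.T@Rt).as_rotvec()/.12).round(2))
E
```

```text
[(27531.0, (202, 188, 151, 208)), (909.5, (119, 296, 40, 35)), (309.5, (139, 385, 18, 35)), (309.0, (0, 256, 17, 40))]
green 644.5 (0, 369, 32, 40)
green 249.5 (339, 351, 13, 46)
green 175.5 (501, 210, 37, 21)
yaw+move
t 6.35 pos [0.5213 0.273  0.258 ] w 0.0543
shift now-axes /25mm [-12.84   4.12  -0.1 ]  target-axes [-2.3  13.28 -0.08]  turn/.12 [ 0.01 -0.03  9.07] 1.088
tilt [ 6.54 -0.   -0.  ]
```

View pics/w2.png

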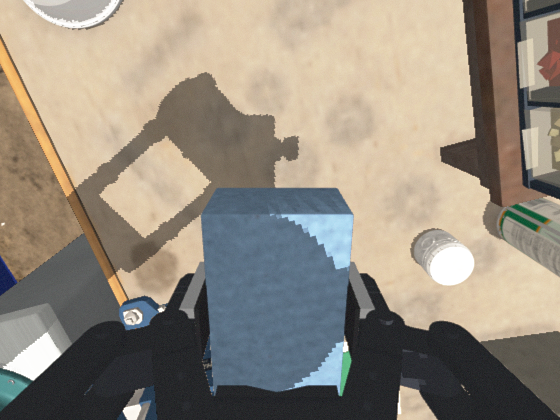

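The carton is held straight between the pads. I'll fly past the rest so the wrist camera can see it.

Request:
step_arm(deltas=[[45,[-1,0.23,0],[0,0,0]],[45,[-1,0.23,0],[0,0,0]],[45,[-1,0.23,0],[0,0,0]],[45,[-1,0.23,0],[0,0,0]],[45,[-1,0.23,0],[0,0,0]],[45,[-1,0.23,0],[0,0,0]],[45,[-1,0.23,0],[0,0,0]],[45,[-1,0.23,0],[0,0,0]],[45,[-1,0.23,0],[0,0,0]],[45,[-1,0.23,0],[0,0,0]],[45,[-1,0.23,0],[0,0,0]],[45,[-1,0.23,0],[0,0,0]]])

```text
time_s: 7.55
position: [0.5043, -0.0357, 0.2535]
eef_rot: [0.797, 0.604, -0.002, -0.001]
ft_force: [0.8, -0.7, -0.1]
gripper_width: 0.0544
gripper_force: 54.7
```

Request:
step_arm(deltas=[[45,[-1,0.23,0],[0,0,0]],[45,[-1,0.23,0],[0,0,0]],[45,[-1,0.23,0],[0,0,0]],[45,[-1,0.23,0],[0,0,0]],[45,[-1,0.23,0],[0,0,0]],[45,[-1,0.23,0],[0,0,0]],[45,[0,0,0],[0,0,0]]])

```text
time_s: 8.25
position: [0.4972, -0.1907, 0.2535]
eef_rot: [0.798, 0.603, -0.001, -0.001]
ft_force: [-0.1, 1.4, -1.0]
gripper_width: 0.0537
gripper_force: 54.7
```

Run:
```python
from h import *
s=robot.observe(); im=eyes.read_camera('wrist'); print(s['position'],s['joint_pos'].round(2)); np.save('w3.npy',np.r_[s['position'],s['eef_rot']])
cv2.imwrite('pics/w3.png',im[:,:,::-1])
C=cam('wrist',s)
for x in blob(im,[60,80,30],[90,255,255])[:2]:
    P=ray(C,x[:,0],.005)*1000; print(cv2.contourArea(x),cv2.boundingRect(x),cv2.minAreaRect(P[:,:2].astype(np.float32)))
x0,y0=120,40; cv2.imwrite('pics/w3c.png',cv2.resize(im[y0:y0+220,x0:x0+300,::-1],None,fx=2.6,fy=2.6,interpolation=2))
```

```text
[ 0.49723215 -0.19072052  0.25349189] [-0.41 -0.02  1.88 -0.    1.29 -0.14]
4212.0 (222, 0, 104, 81) ((531.784912109375, -56.5623779296875), (81.71094512939453, 72.85140991210938), 11.254317283630371)
0.0 (230, 30, 1, 1) ((488.04364013671875, -46.08574295043945), (0.0, 0.0), 0.0)
```

View pics/w3.png

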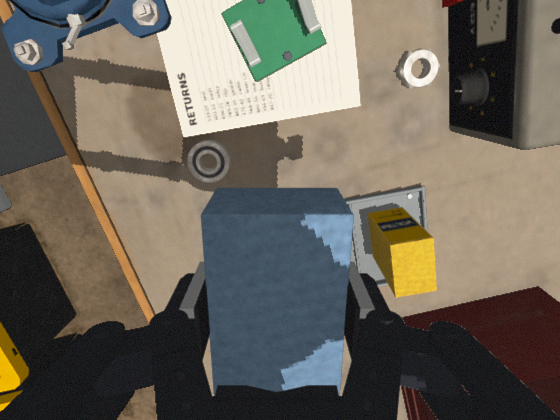

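The wrist view shows the green plate's near edge running from (258,80) to (326,42). The ribs sit above it, and the toes face the camera.

Run:
```python
from h import *
v=np.load('w3.npy'); C=cam('wrist',dict(position=v[:3],eef_rot=v[3:]))
im=cv2.imread('pics/w3.png')[:,:,::-1].copy()
k=blob(im,[60,80,30],[90,255,255])[0]; P=cv2.convexHull((ray(C,k[:,0],.005)[:,:2]*1000).astype(np.float32))
q=cv2.approxPolyDP(P,5,True)[:,0]; print(q.round(1).tolist())
for i in range(len(q)):
    d=q[(i+1)%len(q)]-q[i]; print(np.hypot(*d).round(1),np.degrees(np.arctan2(d[1],d[0])).round(1))
```

```text
[[485.20001220703125, -29.299999237060547], [498.5, -98.9000015258789], [578.5, -83.30000305175781], [559.5, -38.5], [508.8999938964844, -24.100000381469727]]
70.9 -79.1
81.5 11.0
48.7 112.9
52.6 164.1
24.3 -167.7
```

```bash
cat > p1.py <<'E'
from plan import *
r,y,sl,n,c=rest(.532,-.057,101.3); cen=c+.0275*sl+.0175*n; tcp=cen-.0094*n
Rt=Rzy(-n,-sl)
if __name__=='__main__':
    yaw=Rzy(np.array([0,0,-1.]),-r)
    go(robot.observe()['position'],yaw); print('tilt', (Ro.from_matrix(yaw.T@Rt).as_rotvec()/.12).round(2))
    print('pre');go(tcp+.1*n+.004*sl,Rt)
    print('touch');go(tcp+.003*n+.004*sl,Rt); print(tcp)
E
python3 p1.py
```

```text
t 8.3 pos [ 0.4973 -0.1893  0.2536] w 0.0542
shift now-axes /25mm [0. 0. 0.]  target-axes [0. 0. 0.]  turn/.12 [-0.03  0.01  9.15] 1.098
tilt [6.54 0.   0.  ]
pre
t 8.3 pos [ 0.4973 -0.1893  0.2536] w 0.0542
shift now-axes /25mm [3.11 1.12 4.99]  target-axes [2.4  1.93 5.14]  turn/.12 [5.83 3.6  8.65] 1.038
touch
t 8.3 pos [ 0.4973 -0.1893  0.2536] w 0.0542
shift now-axes /25mm [ 5.55 -0.12  7.74]  target-axes [2.4  1.93 9.02]  turn/.12 [5.83 3.6  8.65] 1.038
[ 0.53166339 -0.05531543  0.055173  ]
```

Request:
step_arm(deltas=[[45,[0,0,0],[0,0,0.92]],[45,[0,0,0],[0,0,0.92]],[45,[0,0,0],[0,0,0.92]],[45,[0,0,0],[0,0,0.92]],[45,[0,0,0],[0,0,0.92]],[45,[0,0,0],[0,0,0.92]],[45,[0,0,0],[0,0,0.92]],[45,[0,0,0],[0,0,0.92]],[45,[0,0,0],[0,0,0.92]],[45,[0,0,0],[0,0,0.92]],[45,[0,0,0],[0,0,0]]])

```text
time_s: 9.4
position: [0.4981, -0.1873, 0.2547]
eef_rot: [0.995, 0.097, -0.001, -0.001]
ft_force: [0.1, -1.3, -1.4]
gripper_width: 0.0541
gripper_force: 54.6
```

Request:
step_arm(deltas=[[45,[0,0,0],[0.82,0,0]],[45,[0,0,0],[0.82,0,0]],[45,[0,0,0],[0.82,0,0]],[45,[0,0,0],[0.82,0,0]],[45,[0,0,0],[0.82,0,0]],[45,[0,0,0],[0.82,0,0]],[45,[0,0,0],[0.82,0,0]],[45,[0,0,0],[0.8,0,0]],[45,[0,0,0],[0,0,0]]])

```text
time_s: 10.3
position: [0.498, -0.189, 0.2525]
eef_rot: [0.919, 0.089, -0.039, -0.383]
ft_force: [-0.3, 0.1, -1.7]
gripper_width: 0.054
gripper_force: 54.6
```

```bash
python3 p1.py; python3 -c "
from h import *
print(robot.observe()['joint_pos'].round(2))"
```

```text
t 10.3 pos [ 0.498  -0.189   0.2525] w 0.054
shift now-axes /25mm [0. 0. 0.]  target-axes [0. 0. 0.]  turn/.12 [-6.58  0.01 -0.04] 0.789
tilt [6.54 0.   0.  ]
pre
t 10.3 pos [ 0.498  -0.189   0.2525] w 0.054
shift now-axes /25mm [2.38 1.91 5.1 ]  target-axes [2.37 1.9  5.1 ]  turn/.12 [-0.03 -0.   -0.04] 0.005
touch
t 10.3 pos [ 0.498  -0.189   0.2525] w 0.054
shift now-axes /25mm [2.38 1.93 8.98]  target-axes [2.37 1.9  8.98]  turn/.12 [-0.03 -0.   -0.04] 0.005
[ 0.53166339 -0.05531543  0.055173  ]
[-0.7   0.36  1.64  0.47  1.79  0.62]
```

Request:
step_arm(deltas=[[45,[0.4,0.32,0.85],[0,0,0]],[45,[0.4,0.32,0.85],[0,0,0]],[45,[0.4,0.32,0.85],[0,0,0]],[45,[0.4,0.32,0.85],[0,0,0]],[45,[0.4,0.32,0.85],[0,0,0]],[45,[0.4,0.32,0.85],[0,0,0]],[45,[0,0,0.85],[0,0,0]],[45,[0,0,0.85],[0,0,0]],[45,[0,0,0.85],[0,0,0]],[45,[0,0,0.7],[0,0,0]],[45,[0,0,0],[0,0,0]]])

```text
time_s: 11.4
position: [0.5339, -0.0631, 0.0733]
eef_rot: [0.919, 0.09, -0.039, -0.381]
ft_force: [0.2, 0.0, -1.6]
gripper_width: 0.0542
gripper_force: 54.7
```

```bash
python3 p1.py|tail -3
python3 - <<'E'
from h import *
for n in ('scene','side'):
    im=eyes.read_camera(n); cv2.imwrite(f'pics/{n}1.png',im[:,:,::-1])
a=cv2.imread('pics/scene1.png')[190:270,240:340]; b=cv2.imread('pics/side1.png')[180:260,230:330]
cv2.imwrite('pics/ab.png',cv2.resize(np.hstack([a,b]),None,fx=4,fy=4,interpolation=2))
E
```

```text
t 11.4 pos [ 0.5339 -0.0631  0.0733] w 0.0542
shift now-axes /25mm [-0.03  0.12  0.62]  target-axes [-0.03  0.12  0.62]  turn/.12 [-0.01  0.01 -0.01] 0.002
[ 0.53166339 -0.05531543  0.055173  ]
```

View pics/ab.png

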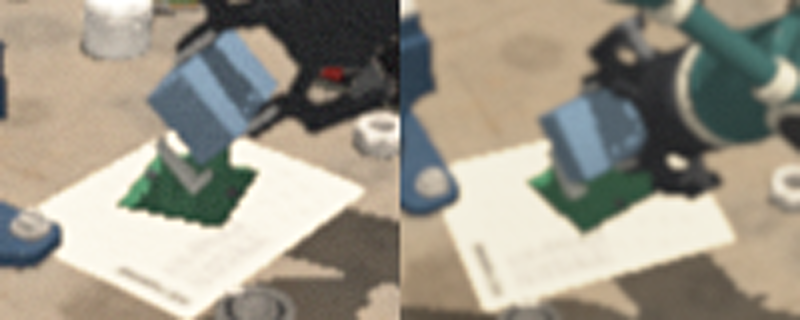

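The picture shows the carton tilted parallel to the beds, just above the L-shaped ribs. I'll lower it until it touches.

Request:
step_arm(deltas=[[45,[0,0,0.15],[0,0,0]],[45,[0,0,0.15],[0,0,0]],[45,[0,0,0.15],[0,0,0]],[45,[0,0,0.15],[0,0,0]],[45,[0,0,0.04],[0,0,0]],[45,[0,0,0],[0,0,0]]])

```text
time_s: 12.1
position: [0.5334, -0.0544, 0.0631]
eef_rot: [0.92, 0.089, -0.037, -0.381]
ft_force: [0.6, -0.2, -1.1]
gripper_width: 0.054
gripper_force: 54.7
```

Request:
step_arm(deltas=[[45,[0,0,0.05],[0,0,0]],[45,[0,0,0],[0,0,0]]])

```text
time_s: 12.3
position: [0.5334, -0.0536, 0.0624]
eef_rot: [0.92, 0.089, -0.037, -0.381]
ft_force: [0.6, -0.1, -1.1]
gripper_width: 0.0544
gripper_force: 54.7
```

Request:
step_arm(deltas=[[45,[0,0,0.05],[0,0,0]],[45,[0,0,0],[0,0,0]]])

```text
time_s: 12.5
position: [0.5332, -0.0527, 0.0615]
eef_rot: [0.92, 0.089, -0.037, -0.381]
ft_force: [0.9, -0.6, -1.9]
gripper_width: 0.0539
gripper_force: 54.7
```

Request:
step_arm(deltas=[[45,[0,0.06,0.05],[0,0,0]],[45,[0,0.06,0.05],[0,0,0]],[45,[0,0,0],[0,0,0]]])

```text
time_s: 12.8
position: [0.5336, -0.0534, 0.0579]
eef_rot: [0.92, 0.089, -0.037, -0.381]
ft_force: [0.4, -0.1, 0.7]
gripper_width: 0.054
gripper_force: 54.9
```

Request:
step_arm(deltas=[[45,[0,0,0.04],[0,0,0]],[45,[0,0,0],[0,0,0]]])

```text
time_s: 13.0
position: [0.5336, -0.0533, 0.0578]
eef_rot: [0.92, 0.09, -0.037, -0.38]
ft_force: [-1.0, -4.1, 5.5]
gripper_width: 0.0544
gripper_force: 55.4
```

Request:
step_arm(deltas=[[45,[0,0.04,0],[0,0,0]],[45,[0,0,0],[0,0,0]]])

```text
time_s: 13.2
position: [0.5339, -0.0537, 0.0573]
eef_rot: [0.92, 0.09, -0.036, -0.381]
ft_force: [-0.9, -3.5, 5.1]
gripper_width: 0.0542
gripper_force: 55.7
```

Contact with the beds is confirmed, since the force is along the bed normal. Next I slide it down to the toes.

Request:
step_arm(deltas=[[45,[0,0.04,0],[0,0,0]],[45,[0,0.04,0],[0,0,0]],[45,[0,0,0],[0,0,0]]])

```text
time_s: 13.5
position: [0.5345, -0.0552, 0.0558]
eef_rot: [0.92, 0.09, -0.036, -0.38]
ft_force: [0.6, -2.9, 4.8]
gripper_width: 0.0546
gripper_force: 55.5
```

Request:
step_arm(deltas=[[45,[0,0.04,0],[0,0,0]],[45,[0,0,0],[0,0,0]]])

```text
time_s: 13.7
position: [0.5347, -0.0557, 0.0553]
eef_rot: [0.92, 0.09, -0.036, -0.381]
ft_force: [0.2, -2.0, 5.3]
gripper_width: 0.0541
gripper_force: 55.6
```

Request:
step_arm(deltas=[[45,[0,0.04,0],[0,0,0]],[45,[0,0.04,0],[0,0,0]],[45,[0,0,0],[0,0,0]]])

```text
time_s: 14.0
position: [0.5347, -0.0558, 0.0553]
eef_rot: [0.919, 0.09, -0.036, -0.382]
ft_force: [-1.0, -0.5, 11.5]
gripper_width: 0.054
gripper_force: 55.9
```

The carton is seated against both beds and toes. Now I release and back out.

Request:
step_arm(deltas=[[60,[0,0,0],[0,0,0]],[66,[0,0,0],[0,0,0]],[66,[0,0,0],[0,0,0]],[66,[0,0,0],[0,0,0]],[66,[0,0,-0.3],[0,0,0]],[66,[0,0,-0.6],[0,0,0]],[66,[0,0,-1],[0,0,0]],[66,[0,0,-1],[0,0,0]],[66,[0,0,-1],[0,0,0]],[66,[0,0,-1],[0,0,0]],[66,[0,0,-1],[0,0,0]],[66,[0,0,0],[0,0,0]]])

```text
time_s: 15.2
position: [0.5565, -0.1627, 0.1605]
eef_rot: [0.921, 0.089, -0.034, -0.378]
ft_force: [1.2, 0.7, 0.1]
gripper_width: 0.0661
gripper_force: 0.0
```

```bash
cat > p2.py <<'E'
from plan import *
r,y,sl,n,_=rest(.532,-.057,101.3)
cen=np.array([.5347,-.0558,.0553])+.0094*n     # seated carton centre
R2=Rzy(-sl,n)
if __name__=='__main__':
    s=robot.observe(); im=eyes.read_camera('wrist'); cv2.imwrite('pics/w4.png',im[:,:,::-1]); C=cam('wrist',s)
    k=blob(im,[95,60,60],[118,220,255])[:3]; print([(cv2.contourArea(x),cv2.boundingRect(x)) for x in k])
    L=lambda a,b,c:cen+a*y+b*sl+c*n
    print('pred top face px',proj(C,[L(a,b,.0175) for a in(-.0425,.0425) for b in(-.0275,.0275)]).round(0).tolist())
    g=cen+.0275*sl-.034*sl   # TCP: 34 mm beyond upper edge
    print('cen',cen.round(4),'g',g.round(4)); go(g+.12*sl,R2); go(g,R2); print(s['joint_pos'].round(2))
E
python3 p2.py
```

```text
[(19136.5, (80, 141, 228, 208)), (2687.0, (0, 200, 105, 70)), (57.0, (187, 342, 6, 27))]
pred top face px [[308.0, 144.0], [236.0, 144.0], [305.0, 244.0], [240.0, 245.0]]
cen [ 0.536  -0.0623  0.0619] g [ 0.5369 -0.0668  0.0574]
t 15.25 pos [ 0.5554 -0.1611  0.1589] w 0.0657
shift now-axes /25mm [-0.03 -4.67  5.57]  target-axes [ 0.01 -5.59 -4.65]  turn/.12 [-13.06  -0.03  -0.05] 1.567
t 15.25 pos [ 0.5554 -0.1611  0.1589] w 0.0657
shift now-axes /25mm [-0.02  0.13  5.59]  target-axes [ 0.01 -5.59  0.15]  turn/.12 [-13.06  -0.03  -0.05] 1.567
[-0.62  0.49  1.63  0.51  1.64  0.62]
```

The wrist blob's right and top edges (308,141) match the predicted (308,144), so the carton stayed seated. I'll go around to the upper end.

Request:
step_arm(deltas=[[57,[0,-1,-0.2],[0,0,0]],[57,[0,-1,0],[0,0,0]],[57,[0,-1,0],[0,0,0]],[57,[0,-1,0],[0,0,0]],[57,[0,-1,0],[0,0,0]],[57,[0,-1,0],[0,0,0]],[57,[0,-1,0],[0,0,0]],[57,[0,-1,0],[0,0,0]],[57,[0,0,0],[-0.93,0,0]],[57,[0,0,0],[-0.93,0,0]],[57,[0,0,0],[-0.93,0,0]],[57,[0,0,0],[-0.93,0,0]]])

```text
time_s: 16.45
position: [0.5269, -0.0231, 0.3013]
eef_rot: [0.981, 0.095, -0.016, -0.166]
ft_force: [-0.3, -0.7, -0.2]
gripper_width: 0.0569
gripper_force: 0.0
```

Request:
step_arm(deltas=[[57,[0,0,0],[-0.93,0,0]],[57,[0,0,0],[-0.93,0,0]],[57,[0,0,0],[-0.93,0,0]],[57,[0,0,0],[-0.93,0,0]],[57,[0,0,0],[-0.93,0,0]],[57,[0,0,0],[-0.93,0,0]],[57,[0,0,0],[-0.93,0,0]],[57,[0,0,0],[-0.93,0,0]],[57,[0,0,0],[-0.93,0,0]],[57,[0,0,0],[-0.93,0,0]],[57,[0,0,0],[0,0,0]]])

```text
time_s: 17.55
position: [0.5252, -0.0218, 0.2976]
eef_rot: [0.92, 0.093, 0.034, 0.378]
ft_force: [-0.1, 1.5, -1.1]
gripper_width: 0.0567
gripper_force: 0.0
```

```bash
python3 p2.py
```

```text
[(5367.0, (0, 253, 82, 105)), (4827.0, (105, 126, 65, 95)), (0.0, (86, 387, 1, 1))]
pred top face px [[162.0, 123.0], [142.0, 129.0], [170.0, 201.0], [153.0, 219.0]]
cen [ 0.536  -0.0623  0.0619] g [ 0.5369 -0.0668  0.0574]
t 17.6 pos [ 0.526  -0.0222  0.299 ] w 0.0569
shift now-axes /25mm [ 0.12 -5.51  3.38]  target-axes [ 0.08 -5.54  3.33]  turn/.12 [-0.07  0.04  0.04] 0.009
t 17.6 pos [ 0.526  -0.0222  0.299 ] w 0.0569
shift now-axes /25mm [ 0.14 -5.46  8.18]  target-axes [ 0.08 -5.54  8.13]  turn/.12 [-0.07  0.04  0.04] 0.009
[ 0.38  0.01  1.96 -0.77  1.42  1.97]
```

Request:
step_arm(deltas=[[57,[0.02,-0.92,0.5],[-0.07,0.04,0.04]],[57,[0.02,-0.92,0.5],[0,0,0]],[57,[0.02,-0.92,0.5],[0,0,0]],[57,[0.02,-0.92,0.5],[0,0,0]],[57,[0.02,-0.92,0.5],[0,0,0]],[57,[0.02,-0.92,0.5],[0,0,0]],[57,[0,0,0],[0,0,0]]])

```text
time_s: 18.3
position: [0.5207, 0.0203, 0.1485]
eef_rot: [0.92, 0.089, 0.037, 0.38]
ft_force: [-0.4, -1.2, -0.1]
gripper_width: 0.0569
gripper_force: 0.0
```

```bash
python3 p2.py; python3 -c "
import cv2;a=cv2.imread('pics/w4.png');cv2.imwrite('pics/w4v.png',a)"
```

```text
[(5526.0, (250, 143, 50, 121)), (3681.5, (0, 304, 163, 105)), (255.0, (120, 386, 32, 23))]
pred top face px [[294.0, 139.0], [298.0, 150.0], [293.0, 233.0], [296.0, 262.0]]
cen [ 0.536  -0.0623  0.0619] g [ 0.5369 -0.0668  0.0574]
t 18.35 pos [0.5219 0.0202 0.1506] w 0.0569
shift now-axes /25mm [-0.09 -0.14  0.33]  target-axes [-0.09 -0.14  0.33]  turn/.12 [ 0.    0.01 -0.04] 0.005
t 18.35 pos [0.5219 0.0202 0.1506] w 0.0569
shift now-axes /25mm [-0.09 -0.14  5.13]  target-axes [-0.09 -0.14  5.13]  turn/.12 [ 0.    0.01 -0.04] 0.005
[ 0.46  0.2   2.05 -0.8   1.26  2.24]
```

View pics/w4v.png

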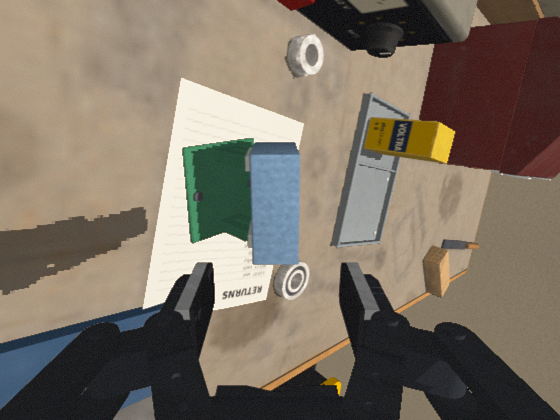

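The carton at (275,205) rests on the beds and is centred between the fingers. I'll advance and grip its thickness.

Request:
step_arm(deltas=[[57,[-0.09,-0.14,0.8],[0,0,0]],[57,[0,0,0.9],[0,0,0]],[57,[0,0,0.9],[0,0,0]],[57,[0,0,0.9],[0,0,0]],[57,[0,0,0.8],[0,0,0]],[57,[0,0,0.8],[0,0,0]],[57,[0,0,0],[0,0,0]]])

```text
time_s: 19.05
position: [0.5378, -0.0674, 0.0593]
eef_rot: [0.92, 0.087, 0.039, 0.381]
ft_force: [-0.2, -0.2, -1.0]
gripper_width: 0.0569
gripper_force: 0.0
```

Request:
step_arm(deltas=[[28,[0,0,0],[0,0,0]],[28,[0,0,0],[0,0,0]],[28,[0,0,0],[0,0,0]],[28,[0,0,0],[0,0,0]],[28,[0,0,0],[0,0,0]],[28,[0,0,0],[0,0,0]]], squeeze=60)

```text
time_s: 19.65
position: [0.5393, -0.0647, 0.0605]
eef_rot: [0.919, 0.088, 0.042, 0.381]
ft_force: [-1.2, 3.5, 5.8]
gripper_width: 0.0343
gripper_force: 59.8
```

Request:
step_arm(deltas=[[28,[0,0.15,-0.2],[0,0,0]],[28,[0,0.3,-0.5],[0,0,0]],[28,[0,0.5,-0.9],[0,0,0]],[28,[0,0.5,-0.9],[0,0,0]],[28,[0,0.5,-0.9],[0,0,0]],[28,[0,0.5,-0.9],[0,0,0]],[28,[0,0.5,-0.9],[0,0,0]],[28,[0,0.5,-0.9],[0,0,0]],[28,[0,0.5,-0.9],[0,0,0]],[28,[0,0,0],[0.8,0,0]],[28,[0,0,0],[0.8,0,0]],[28,[0,0,0],[0.8,0,0]]])

```text
time_s: 20.85
position: [0.5261, -0.0114, 0.2536]
eef_rot: [0.965, 0.094, 0.028, 0.243]
ft_force: [0.2, -0.5, -2.5]
gripper_width: 0.0338
gripper_force: 59.7
```

Request:
step_arm(deltas=[[28,[0,0,0],[0.8,0,0]],[28,[0,0,0],[0.8,0,0]],[28,[0,0,0],[0.8,0,0]],[28,[0,0,0],[0.8,0,0]],[28,[0,0,0],[0.9,0,0]],[28,[0,0,0],[0,0,0]]])

```text
time_s: 21.45
position: [0.5265, -0.0146, 0.2534]
eef_rot: [0.995, 0.095, 0.004, 0.002]
ft_force: [-1.1, -0.7, -1.9]
gripper_width: 0.034
gripper_force: 60.0
```

```bash
cat > p3.py <<'E'
from plan import *
a=np.radians(-4); tx=np.array([np.cos(a),np.sin(a),0]); org=np.array([.539,-.3215,0])
R3=Rzy(np.array([0,0,-1.]),tx)
if __name__=='__main__':
    s=robot.observe(); im=eyes.read_camera('wrist'); cv2.imwrite('pics/w5.png',im[:,:,::-1])
    C=cam('wrist',s); print([(cv2.contourArea(x),cv2.boundingRect(x)) for x in blob(im,[95,60,60],[118,220,255])[:2]])
    g=org-.0425*tx; g[2]=.2; print(g)
    go(g,R3); g[2]=.0274+.003; go(g,R3); print(s['joint_pos'].round(2))
E
python3 p3.py
```

```text
[(23335.0, (125, 184, 200, 208)), (414.0, (91, 297, 39, 52))]
[ 0.49660353 -0.31853535  0.2       ]
t 21.5 pos [ 0.5261 -0.014   0.2529] w 0.0341
shift now-axes /25mm [-3.49 11.72  2.18]  target-axes [-12.24  -0.33   2.12]  turn/.12 [ 9.000e-02 -1.000e-02 -1.092e+01] 1.31
t 21.5 pos [ 0.5261 -0.014   0.2529] w 0.0341
shift now-axes /25mm [-3.53 11.67  8.96]  target-axes [-12.24  -0.33   8.9 ]  turn/.12 [ 9.000e-02 -1.000e-02 -1.092e+01] 1.31
[-0.07 -0.04  1.9  -0.    1.27  1.31]
```

Request:
step_arm(deltas=[[28,[-0.29,0.97,0],[0,0,0]],[28,[-0.29,0.97,0],[0,0,0]],[28,[-0.29,0.97,0],[0,0,0]],[28,[-0.29,0.97,0],[0,0,0]],[28,[-0.29,0.97,0],[0,0,0]],[28,[-0.29,0.97,0],[0,0,0]],[28,[-0.29,0.97,0],[0,0,0]],[28,[-0.29,0.97,0],[0,0,0]],[28,[-0.29,0.97,0],[0,0,0]],[28,[-0.29,0.97,0],[0,0,0]],[28,[-0.29,0.97,0],[0,0,0]],[28,[-0.29,0.97,0],[0,0,0]]])

```text
time_s: 22.7
position: [0.4969, -0.3143, 0.2534]
eef_rot: [0.995, 0.098, 0.003, 0.003]
ft_force: [0.6, 0.2, -1.4]
gripper_width: 0.0343
gripper_force: 60.0
```

Request:
step_arm(deltas=[[28,[0,0,0],[0,0,-0.91]],[28,[0,0,0],[0,0,-0.91]],[28,[0,0,0],[0,0,-0.91]],[28,[0,0,0],[0,0,-0.91]],[28,[0,0,0],[0,0,-0.91]],[28,[0,0,0],[0,0,-0.91]],[28,[0,0,0],[0,0,-0.91]],[28,[0,0,0],[0,0,-0.91]],[28,[0,0,0],[0,0,-0.91]],[28,[0,0,0],[0,0,-0.91]],[28,[0,0,0],[0,0,-0.91]],[28,[0,0,0],[0,0,-0.91]]])

```text
time_s: 23.9
position: [0.4971, -0.3133, 0.2533]
eef_rot: [0.728, 0.686, 0.0, 0.004]
ft_force: [-1.5, 0.7, -1.1]
gripper_width: 0.0342
gripper_force: 60.0
```

```bash
python3 p3.py
python3 - <<'E'
from h import *
# carton lower-edge tilt check from the two fixed views: hull of blue in scene/side against expected box
s=robot.observe(); R=Ro.from_quat(s['eef_rot']).as_matrix(); p=s['position']
for n in ('scene','side'):
    im=eyes.read_camera(n); cv2.imwrite(f'pics/{n}2.png',im[:,:,::-1]); C=cam(n)
    X=np.array([p+R@[a,b,c-.0031] for a in(-.0425,.0425) for b in(-.0175,.0175) for c in(-.0275,.0275)]); q=proj(C,X)
    x0,y0=q.min(0).astype(int)-15; x1,y1=q.max(0).astype(int)+15
    k=blob(im,[95,50,50],[118,220,255],(x0,y0,x1,y1))[0]
    print(n,'pred',q.min(0).round(),q.max(0).round(),'seen',k[:,0].min(0),k[:,0].max(0))
    print(' pred low corners',q[1::2].round().tolist(),'hull',cv2.approxPolyDP(cv2.convexHull(k),2,True)[:,0].tolist())
E
```

```text
[(17806.5, (228, 184, 97, 209))]
[ 0.49660353 -0.31853535  0.2       ]
t 23.95 pos [ 0.4971 -0.3133  0.2533] w 0.0342
shift now-axes /25mm [-0.2  -0.02  2.13]  target-axes [-0.21 -0.    2.13]  turn/.12 [0.05 0.04 0.12] 0.014
t 23.95 pos [ 0.4971 -0.3133  0.2533] w 0.0342
shift now-axes /25mm [-0.16 -0.07  8.92]  target-axes [-0.21 -0.    8.92]  turn/.12 [0.05 0.04 0.12] 0.014
[-0.6   0.08  1.78 -0.    1.28 -0.54]
scene pred [366. 154.] [417. 195.] seen [370 158] [417 194]
 pred low corners [[406.0, 195.0], [412.0, 189.0], [366.0, 184.0], [373.0, 179.0]] hull [[373, 161], [378, 158], [396, 160], [417, 166], [412, 190], [407, 194], [370, 184]]
side pred [299. 204.] [330. 249.] seen [307 210] [329 248]
 pred low corners [[315.0, 249.0], [328.0, 244.0], [299.0, 225.0], [312.0, 220.0]] hull [[314, 210], [329, 230], [327, 245], [318, 248], [307, 234]]
```

Request:
step_arm(deltas=[[28,[-0.2,0,0.8],[0.05,0.04,0.12]],[28,[0,0,0.9],[0,0,0]],[28,[0,0,0.9],[0,0,0]],[28,[0,0,0.9],[0,0,0]],[28,[0,0,0.9],[0,0,0]],[28,[0,0,0.9],[0,0,0]],[28,[0,0,0.9],[0,0,0]],[28,[0,0,0.9],[0,0,0]],[28,[0,0,0.8],[0,0,0]],[28,[0,0,0.5],[0,0,0]],[28,[0,0,0.3],[0,0,0]],[28,[0,0,0],[0,0,0]]])

```text
time_s: 25.25
position: [0.4963, -0.3192, 0.0345]
eef_rot: [0.735, 0.678, 0.001, -0.001]
ft_force: [-0.9, 0.2, -2.3]
gripper_width: 0.0345
gripper_force: 60.0
```

Request:
step_arm(deltas=[[28,[0,0,0.08],[0,0,0]],[28,[0,0,0],[0,0,0]]])

```text
time_s: 25.45
position: [0.498, -0.3204, 0.035]
eef_rot: [0.735, 0.678, 0.001, 0.001]
ft_force: [-0.6, -0.1, -1.1]
gripper_width: 0.0343
gripper_force: 60.0
```

Request:
step_arm(deltas=[[28,[0,0,0.1],[0,0,0]],[28,[0,0,0],[0,0,0]]])

```text
time_s: 25.65
position: [0.4975, -0.32, 0.032]
eef_rot: [0.735, 0.678, 0.001, 0.001]
ft_force: [0.1, -1.0, -1.0]
gripper_width: 0.034
gripper_force: 60.0
```

Request:
step_arm(deltas=[[28,[0,0,0.06],[0,0,0]],[28,[0,0,0],[0,0,0]]])

```text
time_s: 25.85
position: [0.4972, -0.3198, 0.03]
eef_rot: [0.735, 0.678, 0.001, 0.0]
ft_force: [0.0, -0.1, -2.1]
gripper_width: 0.0343
gripper_force: 60.0
```

Request:
step_arm(deltas=[[28,[0,0,0.06],[0,0,0]],[28,[0,0,0],[0,0,0]]])

```text
time_s: 26.05
position: [0.4971, -0.3197, 0.0283]
eef_rot: [0.735, 0.678, 0.001, 0.0]
ft_force: [0.0, -0.0, -0.9]
gripper_width: 0.0344
gripper_force: 60.0
```

Request:
step_arm(deltas=[[28,[0,0,0.05],[0,0,0]],[28,[0,0,0],[0,0,0]]])

```text
time_s: 26.25
position: [0.4972, -0.3199, 0.0281]
eef_rot: [0.735, 0.678, 0.001, 0.0]
ft_force: [-1.8, 1.4, 4.0]
gripper_width: 0.0339
gripper_force: 60.5
```

Request:
step_arm(deltas=[[28,[0,0,0.05],[0,0,0]],[28,[0,0,0],[0,0,0]]])

```text
time_s: 26.45
position: [0.4972, -0.3199, 0.028]
eef_rot: [0.735, 0.678, 0.001, 0.0]
ft_force: [-4.5, 2.7, 13.0]
gripper_width: 0.0344
gripper_force: 61.4
```

It's on the floor at the predicted height. Now I release and retreat straight up.

Request:
step_arm(deltas=[[36,[0,0,-0.04],[0,0,0]],[42,[0,0,0],[0,0,0]],[50,[0,0,0],[0,0,0]],[54,[0,0,0],[0,0,0]],[54,[0,0,0],[0,0,0]],[54,[0,0,-0.3],[0,0,0]],[54,[0,0,-0.6],[0,0,0]],[54,[0,0,-1],[0,0,0]],[54,[0,0,-1],[0,0,0]],[54,[0,0,-1],[0,0,0]],[54,[0,0,-1],[0,0,0]],[54,[0,0,-1],[0,0,0]]])

```text
time_s: 27.65
position: [0.4972, -0.3201, 0.1773]
eef_rot: [0.735, 0.678, 0.001, 0.001]
ft_force: [0.0, 0.2, -0.2]
gripper_width: 0.0539
gripper_force: 0.0
```

Request:
step_arm(deltas=[[54,[0,0,-1],[0,0,0]],[54,[0,0,-1],[0,0,0]],[54,[-1,0,0],[0,0,0]],[54,[-1,0,0],[0,0,0]],[54,[-1,0,0],[0,0,0]],[54,[0,0,0],[0,0,0]]])

```text
time_s: 28.25
position: [0.4906, -0.3976, 0.2263]
eef_rot: [0.736, 0.677, 0.001, 0.002]
ft_force: [1.2, 0.1, -0.2]
gripper_width: 0.0539
gripper_force: 0.0
```

Run:
```python
from h import *
from p3 import tx,org
s=robot.observe(); print(s['position'].round(3))
im=eyes.read_camera('wrist'); cv2.imwrite('pics/w6.png',im[:,:,::-1])
C=cam('wrist',s); k=blob(im,[95,50,50],[118,220,255])
for x in k[:2]: print(cv2.contourArea(x),cv2.boundingRect(x),cv2.approxPolyDP(cv2.convexHull(x),3,True)[:,0].tolist())
ty=np.array([-tx[1],tx[0],0]); c=org-.0425*tx; c[2]=.0305
X=[c+a*ty+b*tx+[0,0,z] for z in(.0275,-.0275) for a in(-.0425,.0425) for b in(-.0175,.0175)]
print('pred',proj(C,X).round().tolist())
for n in('scene','side'):
    im2=eyes.read_camera(n);cv2.imwrite(f'pics/{n}3.png',im2[:,:,::-1]); C2=cam(n)
    q=proj(C2,X); b=blob(im2,[95,50,50],[118,220,255],tuple(np.r_[q.min(0)-20,q.max(0)+20].astype(int)))
    print(n,'pred',q.min(0).round(),q.max(0).round(),'seen',[cv2.boundingRect(z) for z in b[:1]])
    y0=blob(cv2.imread(f'pics/{n}0.png')[:,:,::-1].copy(),[18,120,80],[32,255,255],(330,200,430,300))[0]; y1=blob(im2,[18,120,80],[32,255,255],(330,200,430,300))[0]
    print('yellow',cv2.boundingRect(y0),cv2.boundingRect(y1))
a=cv2.imread('pics/scene3.png')[190:300,270:430]; b=cv2.imread('pics/side3.png')[190:300,230:390]
```

```text
[ 0.491 -0.398  0.226]
4032.5 (255, 44, 42, 103) [[296, 44], [295, 146], [258, 146], [255, 45]]
0.0 (130, 342, 1, 1) [[130, 342]]
pred [[256.0, 141.0], [295.0, 140.0], [253.0, 35.0], [296.0, 35.0], [259.0, 133.0], [292.0, 132.0], [256.0, 43.0], [293.0, 43.0]]
scene pred [355. 247.] [400. 287.] seen [(359, 249, 43, 39)]
yellow (374, 218, 35, 44) (376, 218, 33, 41)
side pred [298. 266.] [324. 306.] seen [(301, 270, 24, 36)]
yellow (332, 246, 25, 40) (332, 249, 25, 37)
```

```bash
python3 -c "
from workcell import hand_in
print(hand_in())"
```

```text
the job is handed in; nothing more can be done
None
```

I handed the job in at about 28 s: the blue carton stands on a long side in the front compartment, about 6 mm off its target along the tray's y. The yellow carton looks unmoved, but I did not re-measure the bearing, nut and piston, and no verdict came back.

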